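# Kit the parts of one post-mounted iris into the fitted tray

## Robot

A 6-joint arm with a two-finger parallel gripper is mounted at the origin on a cart in front of the work surface, level with it; the furniture and walls round the work are solid. World frame = base frame: x ahead of the robot, y to its left, z up, the work surface at z = 0. Lengths are in m, angles in rad, forces in N, time in s.
With the tool pointing down it reaches from about 0.325 to 0.775 m from the base axis. Payload 9.3 kg.
Tool frame: the origin (TCP) lies midway between the tips of the shut fingers; the grasp point (between the pads) lies 19 mm behind it; z points along the fingers, x is the direction in which the jaws open and shut, and the axes are right-handed (so a half turn about z gives the same grasp; the last joint's range is limited). The gripper opens to 85 mm and grips with 20 to 120 N. Pads are 22 mm wide; open, the fingers measure 114 mm over their backs; the gripper's body (76 mm by 85 mm) begins 54 mm behind the grasp point. The pads swing forward as they close: fully open they stand 13 mm farther back than shut.
Start: joints at [-1.413, 0.259, 0.021, 1.334, 0, 1.418], TCP at [0.168, -0.524, 0.231] pointing down, gripper open.
Joint ranges: [-3.04, 3.04], [-0.91, 1.82], [-1.04, 1.36], [-1.92, 1.95], [-1.52, 1.45], [-3.14, 3.14]. Speed limits (rad/s): [2.22, 2.22, 2.79, 3.14, 3.14, 3.14].

## Interface

Orientations are given as a unit quaternion [w, x, y, z].
In Python, from bench import status, get_image, workorder gives the robot as it stands.
- The arm moves only by the tool send_rows, never from a script. Its argument "rows" is text: rows parted by semicolons, each of 7 numbers parted by spaces: the shift along the tool's x, y, z normalised to -1 to 1, where 1 is 0.5 m, then the turn, a rotation vector about the tool's x, y, z normalised to -1 to 1, where 1 is 90 degrees, then the gripper's target within -1 to 1 (fully open at 1, half-way at 0, shut at -1). In form: dx dy dz wx wy wz grip; .... A call has exactly 5 rows; each row is the pose to reach, as a shift and turn from the pose commanded when the call began, along the tool's axes at that moment; what a row does not reach only later rows make up. A row lasts 1/12 s, in which the tool goes at most 41.7 mm and 7.16 degrees, less where a joint would pass 70% of its speed; a pose out of reach is approached as far as the arm can. A call with a number of a shift or a turn outside -1 to 1 is refused whole. A call with a gripper value outside its range is refused whole. The fingers move at their own pace and stop on an object; "grip_force" is the grip in N (left out, the last holds). Time passes only in rows, so rows that repeat a pose let the fingers close, or fill a call up. It gives the time, the measured TCP pose, the force and the opening at its end, in the units of the state.
- status.read_state(): the state, without advancing time (a new reading comes with each control period).
- get_image(name): name is "scene" or "top"; returns a dict with "img" (420x560x3 uint8, blue, green, red), "range_z" (420x560 float32, m along the optical axis (not along the pixel's ray), 0 where there is no reading), "K" (3x3 intrinsics, pixels), "k1" (the pictures are not rectified: a ray, as slopes to the right and down, at radius r is drawn at 1 + k1 r^2 times it, then the intrinsics apply), "extrinsics" (4x4, takes a point from camera to world coordinates). Camera axes: x right, y up, looking along -z (the intrinsics and any distortion apply to the point x, -y, -z); pixel columns grow to the right and rows downward; lengths in m; the calibration is good to about 2 mm. A picture is of the moment at which its call begins.
- workorder.sign_off(): hands the job in, once; it reports no verdict.
The state is a dict: "t": time; "joint_positions": joint angles; "joint_velocities": joint speeds; "joint_torque": joint torques, N m; "position": TCP position; "eef_rot": TCP orientation; "ft_force": force on the tool from outside, world axes, zero at the start; "wrist_torque": the same for the moment, N m; "width": finger opening in m.
Only numpy, scipy, OpenCV 4.12 (cv2) and the standard library are available. Lean on these libraries where they do the work, as an engineer would, in place of code of your own. Each camera call takes 0.05 s, during which the arm holds its last target. There are 200 camera calls.

## Task

Make up the kit for one post-mounted iris: set the slotted base plate, the short post holder, the shorter steel post and the iris each flat down in the tray insert that is cut to its shape, the holder standing upright and the iris with its lever in the slot. Set each one down gently rather than dropping it, and let go. The longer post and the taller post holder do not belong to the kit: leave them where they are.

Things in the scene. Friction and masses are not known exactly. Their poses are not given: they have to be found in the camera images.
- base_plate: Black slotted base plate, 50 x 75 mm (y is long), 10 mm thick, lying flat. Origin: centre of the underside. Pick it across the 50 mm width. Goes into insert_base.
- short_holder: The SHORT of two black post holders: upright tube 24 mm wide, 56 mm high over all, on a round foot 32 mm across, 6 mm high; bright thumbscrew to -y (to y = -20 mm) at 35 mm height. Origin: underside; the axis of tube and foot lies 4 mm to +y of it. Grip the tube across x at about 40 mm height. Its foot goes into insert_holder, any way round.
- medium_post: The SHORTER of two loose bright steel posts: 76 mm long (y), 13 mm thick, lying down. Origin: centre of the underside. Goes into insert_post, either way round.
- iris: Black iris diaphragm lying flat: ring 36 mm across, 8 mm thick, thin bright lever (4.4 mm) along -y. 52 mm long in all; origin: underside, midway along that length, so the ring's centre lies 8 mm to +y, the lever's tip 26 mm to -y. Grip the ring across x. Goes into insert_iris, lever to the insert's -y.
- long_post: Look-alike, not in the kit: steel post 101 mm long (y), 13 mm thick, lying down. Origin: centre of the underside. Leave it alone.
- tall_holder: Look-alike, not in the kit: black post holder 81 mm high, tube 24 mm wide, foot 32 mm across, axis 4 mm to +y of the origin (underside), thumbscrew to -y at 52 mm height. Leave it alone.
- insert_base: For the base plate: rectangular recess 60 mm (x) by 85 mm (y) about the origin. Fixed grey insert, pale floor, 83 x 93 mm (x, y), one of four in a tray. Origin: underside centre, 4 mm above the table; pocket floor z = 3 mm, raised ends z = 10 mm; finger channel along x, 36 mm wide, at floor level.
- insert_post: For the 76 mm post: straight slot 23 mm wide (x), 88 mm long (y) about the origin. Fixed grey insert, pale floor, 83 x 93 mm (x, y), one of four in a tray. Origin: underside centre, 4 mm above the table; pocket floor z = 3 mm, raised ends z = 10 mm; finger channel along x, 36 mm wide, at floor level.
- insert_holder: For the post holder's foot: round well 44 mm across about the origin. Fixed grey insert, pale floor, 83 x 93 mm (x, y), one of four in a tray. Origin: underside centre, 4 mm above the table; pocket floor z = 3 mm, raised ends z = 10 mm; finger channel along x, 14 mm wide, at floor level.
- insert_iris: For the iris: keyhole, a round well 46 mm across about the origin (ring) and a 14 mm wide slot to y = -42 mm (lever). Seated, the iris origin is at y = -8 mm. Fixed grey insert, pale floor, 83 x 93 mm (x, y), one of four in a tray. Origin: underside centre, 4 mm above the table; pocket floor z = 3 mm, raised ends z = 10 mm; finger channel along x, 34 mm wide, at floor level.
There are look-alikes about, which are no part of the job. What is shaped like the medium_post but brown is not meant.

How it is judged:
At the end, for the whole second after the job is handed in: The four kit parts lie on their inserts' floors (within 2.5 mm, tilt under 0.08 rad), within 9 to 10 mm of the seated place (holder 12 mm); plate and post within 0.25 rad, iris 0.5 rad of the pocket; released, at rest. Long post and tall holder within 30 mm of their starts (x of base_plate in the frame of insert_base between -0.009 and 0.009 m and y of base_plate in the frame of insert_base between -0.009 and 0.009 m and z of base_plate in the frame of insert_base below 0.0055 m and angle between each of base_plate, medium_post, short_holder, iris's own z axis and vertical below 0.08 rad and linear speed of each of base_plate, medium_post, short_holder, iris below 0.02 m/s and contact force between the fingers and base_plate below 0.1 N and angle between the y axis of base_plate and the y axis of insert_base, either way round below 0.25 rad and x of medium_post in the frame of insert_post between -0.009 and 0.009 m and y of medium_post in the frame of insert_post between -0.01 and 0.01 m and z of medium_post in the frame of insert_post below 0.0055 m and contact force between the fingers and medium_post below 0.1 N and angle between the y axis of medium_post and the y axis of insert_post, either way round below 0.25 rad and x of short_holder in the frame of insert_holder between -0.012 and 0.012 m and y of short_holder in the frame of insert_holder between -0.012 and 0.012 m and z of short_holder in the frame of insert_holder below 0.0055 m and contact force between the fingers and short_holder below 0.1 N and x of iris in the frame of insert_iris between -0.009 and 0.009 m and y of iris in the frame of insert_iris between -0.018 and 0.002 m and z of iris in the frame of insert_iris below 0.0055 m and contact force between the fingers and iris below 0.1 N and angle between the y axis of iris and the y axis of insert_iris, either way round below 0.5 rad and distance of each of long_post, tall_holder from where it was at the start of the episode below 0.03 m); the robot touches nothing.
It fails at once if the 101 mm post is moved by more than 30 mm (distance of long_post from where it was at the start of the episode above 0.03 m).
It fails at once if the 81 mm post holder is moved by more than 30 mm or tipped over (distance of tall_holder from where it was at the start of the episode above 0.03 m or angle between tall_holder's own z axis and vertical above 0.5 rad).
It fails at once if a kit part is dropped or thrown (faster than 0.8 m/s with no finger on it: a fall of about 3 cm) ((linear speed of base_plate above 0.8 m/s and contact force between the fingers and base_plate below 0.02 N) or (linear speed of short_holder above 0.8 m/s and contact force between the fingers and short_holder below 0.02 N) or (linear speed of medium_post above 0.8 m/s and contact force between the fingers and medium_post below 0.02 N) or (linear speed of iris above 0.8 m/s and contact force between the fingers and iris below 0.02 N)).
It also fails if it takes over 96 s, if anything falls off the work surface, if the arm or the gripper's body presses on something with over 40 N, if the wrist force passes 120 N, or if a joint passes its speed limit or range.

## Working session

There is one attempt and no reset: what is moved stays moved. The work goes in short steps, Python scripts to look and compute and a tool call to move; the robot and the scene stay as the last step left them, time stands still between calls to the robot, and variables do not carry over. Pictures are saved under pics/ and viewed, about 12 in all and at most 16, crops included, and the job is handed in when it is done.

Besides the shell and the picture viewer there is one more tool, called after "Call:" as name(argument=value, ...) on one line, values as JSON. send_rows: Moves the arm, as the interface text tells. Its arguments: {"type":"object","properties":{"rows":{"type":"string"},"grip_force":{"type":"number"}},"required":["rows"]}

```bash
ls; mkdir -p pics
cat > h.py <<'E'
import numpy as np, cv2
from bench import status, get_image, workorder
def world(d,u,v,z=None):
    K=d["K"];E=np.array(d["extrinsics"])
    xd,yd=(u-K[0][2])/K[0][0],(v-K[1][2])/K[1][1]
    x,y=xd,yd
    for _ in range(20):
        f=1+d["k1"]*(x*x+y*y); x,y=xd/f,yd/f
    ray=np.array([x,-y,-1.0])
    if z is None: s=d["range_z"][int(round(v)),int(round(u))]
    else: s=(z-E[2,3])/(E[:3,:3]@ray)[2]
    return E[:3,:3]@(ray*s)+E[:3,3]
def heightmap(d):
    # world xyz for every pixel
    K=np.array(d["K"]);E=np.array(d["extrinsics"])
    h,w=d["range_z"].shape
    u,v=np.meshgrid(np.arange(w),np.arange(h))
    xd,yd=(u-K[0,2])/K[0,0],(v-K[1,2])/K[1,1];x,y=xd,yd
    for _ in range(20):
        f=1+d["k1"]*(x*x+y*y);x,y=xd/f,yd/f
    s=d["range_z"]
    return np.stack([x*s,-y*s,-s],-1)@E[:3,:3].T+E[:3,3]
E
python3 - <<'E'
from h import *
for n in("top","scene"):
    d=get_image(n);cv2.imwrite(f"pics/{n}0.png",d["img"])
    np.save(f"{n}0.npy",d,allow_pickle=True)
    print(n,d["K"],d["k1"],d["extrinsics"])
print(status.read_state())
E
```

```text
pics
top [[498.19994634   0.         276.6988299 ]
 [  0.         498.19994634 208.2382109 ]
 [  0.           0.           1.        ]] -0.11668488930868329 [[-0.00879927  0.9808737  -0.19444631  0.2482396 ]
 [-0.9999132  -0.01053782 -0.00790841  0.33809693]
 [-0.00980619  0.19435984  0.98088128  1.18238844]
 [ 0.          0.          0.          1.        ]]
scene [[496.24830225   0.         278.28416087]
 [  0.         496.24830225 208.752896  ]
 [  0.           0.           1.        ]] -0.11874375478230187 [[-0.64382409  0.30970169 -0.69969665 -0.37611323]
 [-0.76517136 -0.26276594  0.58776429  1.05330851]
 [-0.00182485  0.91380464  0.40614991  0.52265881]
 [ 0.          0.          0.          1.        ]]
{'t': 0.1, 'joint_positions': array([-1.41258992e+00,  2.59142292e-01,  2.08184825e-02,  1.33368943e+00,
        5.76706978e-06,  1.41824554e+00]), 'joint_velocities': array([-0.00010693, -0.00016188,  0.00243575, -0.00014868,  0.00010944,
        0.00061042]), 'joint_torque': array([ 5.81420012e-03, -5.56690121e+01,  3.45073843e+01,  1.15119922e-02,
       -2.84271700e-04, -5.49783749e-06]), 'position': array([ 0.16816109, -0.52339405,  0.2307156 ]), 'eef_rot': array([-4.31071566e-04,  8.08015829e-01, -5.89160462e-01, -4.29426948e-04]), 'ft_force': array([ 0.59723593,  0.25142976, -0.49135022]), 'wrist_torque': array([ 0.00423301, -0.01699894,  0.01229779]), 'width': 0.08530310607193399}
```

View pics/top0.png

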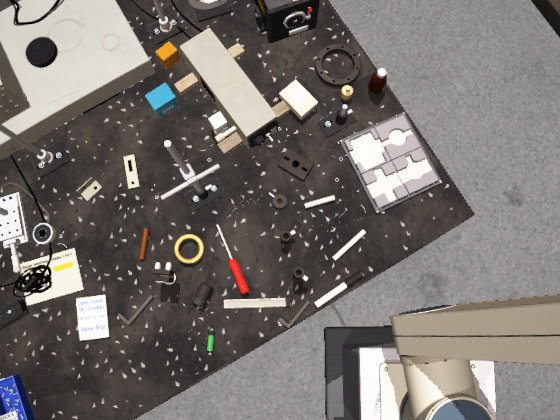

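View pics/scene0.png

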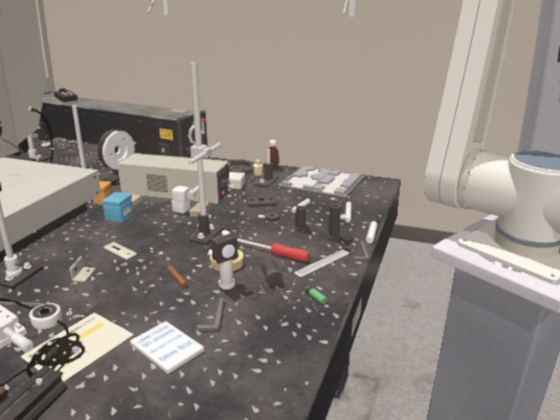

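The top view shows the base plate at about (295,165), the iris at (280,200) and the tray at (392,163). There are two posts, at (320,201) and (349,244), and two holders, at (287,240) and (298,278). The rod at (335,290) has a black end and looks like a marker. I'll enlarge both areas to confirm.

Run:
```python
from h import *
d=np.load("top0.npy",allow_pickle=True).item()
im=d["img"]
def crop(n,u0,v0,w,h,s):
    c=cv2.resize(im[v0:v0+h,u0:u0+w],None,fx=s,fy=s,interpolation=cv2.INTER_CUBIC)
    for u in range(-(-u0//10)*10,u0+w,10):
        cv2.line(c,((u-u0)*s,0),((u-u0)*s,4 if u%50 else 12),(0,255,255),1)
        if u%20==0: cv2.putText(c,str(u),((u-u0)*s,20),0,.35,(0,255,255),1)
    for v in range(-(-v0//10)*10,v0+h,10):
        cv2.line(c,(0,(v-v0)*s),(6,(v-v0)*s),(0,255,255),1)
        if v%20==0: cv2.putText(c,str(v),(8,(v-v0)*s+4),0,.35,(0,255,255),1)
    cv2.imwrite(n,c)
crop("pics/a.png",260,140,132,100,6)
crop("pics/b.png",260,220,132,98,6)
crop("pics/c.png",325,105,125,98,6)
W=heightmap(d)
for p in [(320,201),(349,244),(335,290),(287,235),(298,271),(392,163),(295,165),(280,200),(260,230)]:
    print(p,W[p[1],p[0]].round(3))
```

```text
(320, 201) [0.496 0.244 0.015]
(349, 244) [0.392 0.178 0.016]
(335, 290) [0.285 0.214 0.018]
(287, 235) [0.413 0.324 0.029]
(298, 271) [0.329 0.299 0.026]
(392, 163) [0.59  0.064 0.012]
(295, 165) [0.587 0.302 0.013]
(280, 200) [ 0.503  0.339 -0.   ]
(260, 230) [0.429 0.388 0.003]
```

View pics/a.png

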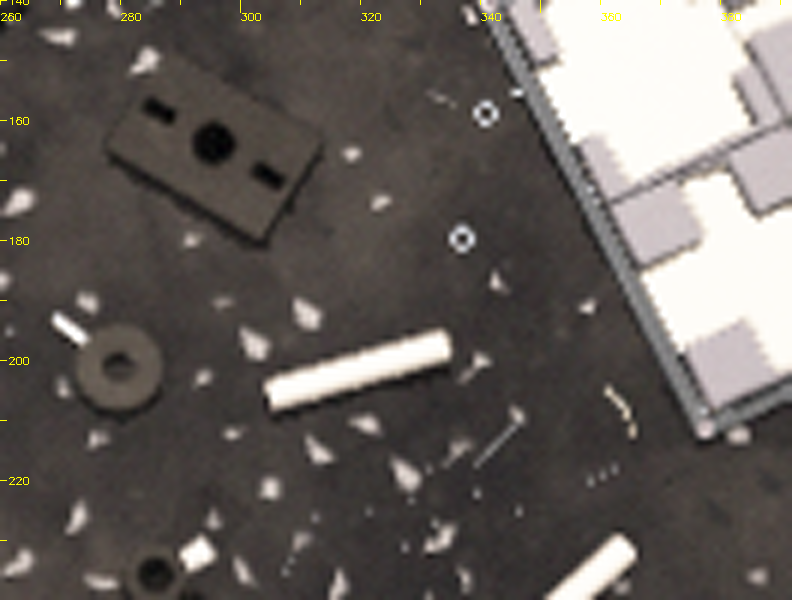

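View pics/b.png

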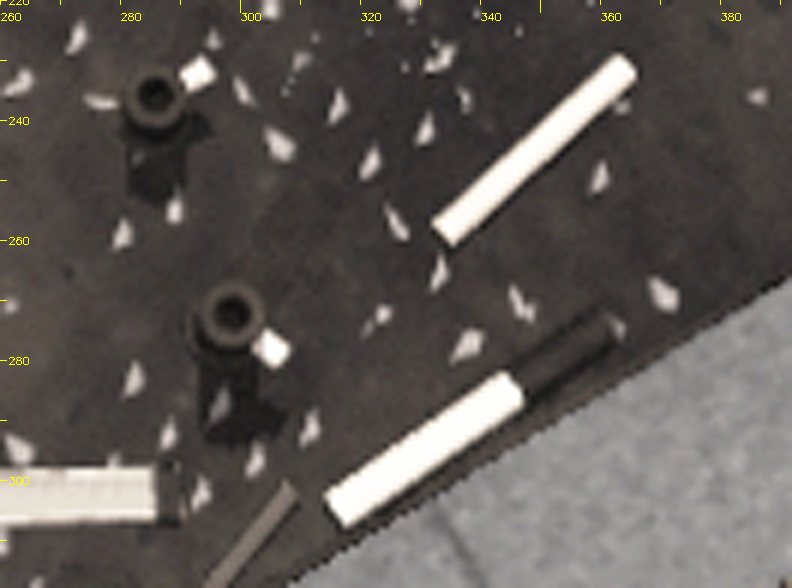

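View pics/c.png

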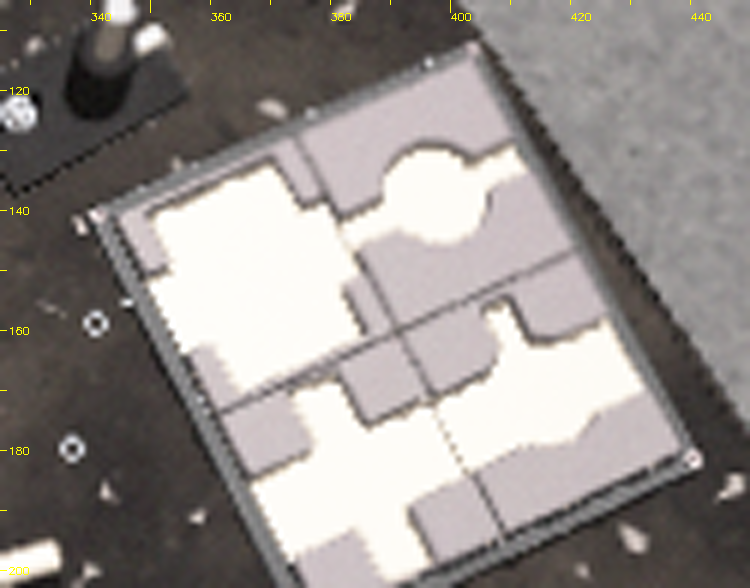

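The enlarged crops confirm the choices:
- **Posts:** the rod at (319.5,202) is about 31 px long, against about 41 px for the one at (349,244). The first is the 76 mm medium post. The rod with the black end at (335,290) is a marker, and the brown rod lies far away at (144,243).
- **Tray:** base recess upper left, round well upper right, straight slot lower left, keyhole lower right with its slot pointing up-left.

The holders, at (286,236) and (299,272), still have to be told apart by height.

```bash
cat >> h.py <<'E'
def project(d,P):
    E=np.array(d["extrinsics"]);p=E[:3,:3].T@(np.array(P)-E[:3,3])
    x,y=p[0]/-p[2],-p[1]/-p[2];f=1+d["k1"]*(x*x+y*y)
    return np.array([d["K"][0][0]*x*f+d["K"][0][2],d["K"][1][1]*y*f+d["K"][1][2]])
E
python3 - <<'E'
from h import *
d=np.load("top0.npy",allow_pickle=True).item();s=np.load("scene0.npy",allow_pickle=True).item()
a=lambda x,y,z:world(d,260+x/6,140+y/6,z)
b=lambda x,y,z:world(d,260+x/6,220+y/6,z)
c=lambda x,y,z:world(d,325+x/6,105+y/6,z)
deg=lambda v:np.degrees(np.arctan2(v[1],v[0])).round(1)
print("plate",a(214,144,.01).round(4),deg(a(270,176,.01)-a(158,109,.01)),"corners mean",np.mean([a(*p,.01) for p in[(180,60),(107,147),(262,240),(322,145)]],0).round(4))
r=a(119,367,.008);t=a(56,317,.004);print("iris ring",r.round(4),"tip",t.round(4),deg(r-t),np.linalg.norm(r-t))
for n,f,P in(("med",a,[(263,381),(272,411),(443,330),(451,359)]),("long",b,[(433,220),(455,245),(617,55),(637,78)])):
    q=[f(*p,.009) for p in P];l=(q[2]+q[3]-q[0]-q[1])/2;print(n,np.mean(q,0).round(4),deg(l),np.linalg.norm(l).round(4))
for n,p,q in(("h1",(155,95),(197,75)),("h2",(233,313),(271,350))):
    for H,hs in((.056,.035),(.081,.052)):
        w=b(*p,H);sc=b(*q,hs);print(n,H,w.round(4),"screw dist",np.linalg.norm((w-sc)[:2]).round(4),"y dir",deg(w-sc),"scene top px",project(s,w).round(1),"foot px",project(s,[w[0],w[1],0]).round(1))
T=[c(97,215,.014),c(474,47,.014),c(694,457,.014),world(d,377.8,210.8,.014)]
print("tray",np.round(T,4).tolist(),np.mean(T,0).round(4),[deg(T[(i+1)%4]-T[i]) for i in range(4)],[np.linalg.norm(T[(i+1)%4]-T[i]).round(4) for i in range(4)])
print("cross",c(398,330,.014).round(4),"well",c(440,193,.007).round(4))
print("base pocket corners",[c(*p,.007).round(4).tolist() for p in((150,215),(275,165),(365,335),(238,390))])
i=s["img"][170:270,270:400];cv2.imwrite("pics/s.png",cv2.resize(i,None,fx=6,fy=6,interpolation=cv2.INTER_CUBIC))
E
```

```text
plate [0.5904 0.3002 0.01  ] -122.6 corners mean [0.5888 0.2988 0.01  ]
iris ring [0.4983 0.3399 0.008 ] tip [0.5201 0.3651 0.004 ] -130.8 0.03362352344229415
med [0.4958 0.2442 0.009 ] -74.3 0.0754
long [0.3905 0.1761 0.009 ] -49.0 0.0992
h1 0.056 [0.4072 0.3269 0.056 ] screw dist 0.0197 y dir 122.6 scene top px [300.6 205.8] foot px [300.2 227.2]
h1 0.081 [0.4036 0.3272 0.081 ] screw dist 0.0201 y dir 125.3 scene top px [301.7 196.4] foot px [301.1 227.7]
h2 0.056 [0.3243 0.2986 0.056 ] screw dist 0.0197 y dir 49.5 scene top px [334.5 213.7] foot px [333.4 235.7]
h2 0.081 [0.3226 0.2995 0.081 ] screw dist 0.0193 y dir 51.3 scene top px [335.2 203.9] foot px [333.7 236.1]
tray [[0.6475, 0.1872, 0.014], [0.7206, 0.0258, 0.014], [0.5429, -0.0534, 0.014], [0.471, 0.1054, 0.014]] [0.5955 0.0662 0.014 ] [np.float64(-65.6), np.float64(-156.0), np.float64(114.4), np.float64(24.9)] [np.float64(0.1772), np.float64(0.1945), np.float64(0.1744), np.float64(0.1945)]
cross [0.5973 0.0656 0.014 ] well [0.6586 0.0427 0.007 ]
base pocket corners [[0.6497, 0.1643, 0.007], [0.6712, 0.1112, 0.007], [0.5974, 0.0777, 0.007], [0.5744, 0.1313, 0.007]]
```

View pics/s.png

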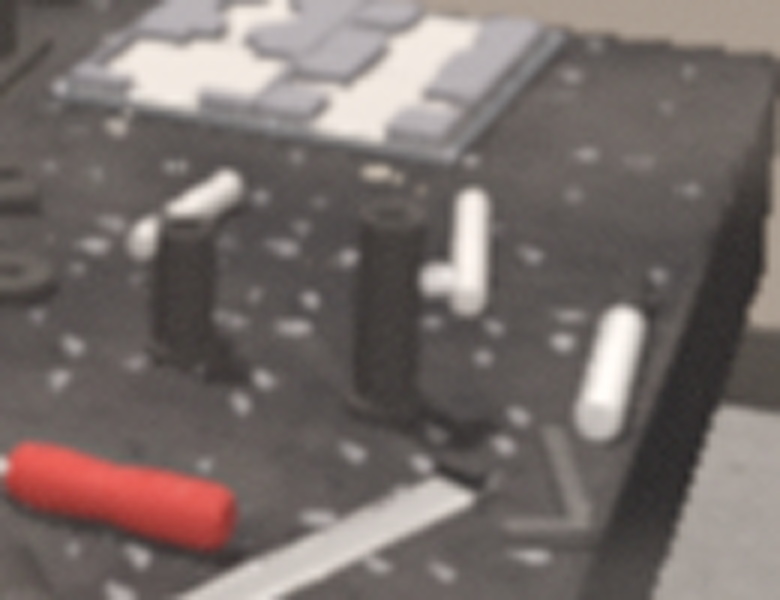

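In the scene crop, h1's top lies at v≈207 (56 mm predicts 206, 81 mm predicts 196) and h2's at v≈205 (81 mm predicts 204). So h1 at top-view pixel (286,236) is the short holder. Next I'll refine the tray pose by fitting a mask of the pale floors.

```bash
cat > tray.py <<'E'
from h import *
from scipy.optimize import minimize
d=np.load("top0.npy",allow_pickle=True).item()
us,vs=np.meshgrid(np.arange(335,450),np.arange(105,220))
white=(d["img"][105:220,335:450].min(2)>225).astype(float)
F=np.array([[world(d,u,v,.007)[:2] for u in range(335,450)] for v in range(105,220)])
Tp=np.array([[world(d,u,v,.014)[:2] for u in range(335,450)] for v in range(105,220)])
sg=lambda x:1/(1+np.exp(-x/.0007))
def pocket(k,x,y):
    # signed inside distance
    box=lambda x,y,a,b:np.minimum(a-abs(x),b-abs(y))
    if k=="base":p=np.maximum(box(x,y,.03,.0425),box(x,y,.0415,.018))
    if k=="post":p=np.maximum(box(x,y,.0115,.044),box(x,y,.0415,.018))
    if k=="holder":p=np.maximum(.022-np.hypot(x,y),box(x,y,.0415,.007))
    if k=="iris":p=np.maximum(np.maximum(.023-np.hypot(x,y),box(x,y+.021,.007,.021)),box(x,y,.0415,.017))
    return p
# tray frame: ey along -155.5deg (iris +y), ex=114.5deg
def model(p):
    cx,cy,a,gx,gy=p;c,s=np.cos(a),np.sin(a);m=0
    for k,sx,sy in(("base",1,-1),("holder",-1,-1),("post",1,1),("iris",-1,1)):
        q=[]
        for G in(F,Tp):
            X,Y=G[...,0]-cx,G[...,1]-cy;x=c*X+s*Y-sx*gx;y=-s*X+c*Y-sy*gy;q.append(pocket(k,x,y))
        m=np.maximum(m,sg(np.minimum(*q)))
    return m
best=None
f=lambda p:((cv2.GaussianBlur(model(p),(3,3),.6)-white)**2).mean()
for dx in(-.003,.003):
  for dy in(-.003,.003):
    r=minimize(f,[.597+dx,.065+dy,np.radians(114.5),.0425,.0475],method="Nelder-Mead",options=dict(initial_simplex=np.array([.597+dx,.065+dy,np.radians(114.5),.0425,.0475])+np.vstack([np.zeros(5),np.diag([.003,.003,.03,.002,.002])]),maxiter=600))
    if best is None or r.fun<best.fun:best=r
    print(r.x.round(4),np.degrees(r.x[2]).round(2),r.fun)
p=best.x;R=np.array([[np.cos(p[2]),-np.sin(p[2])],[np.sin(p[2]),np.cos(p[2])]])
for k,sx,sy in(("base",1,-1),("holder",-1,-1),("post",1,1),("iris",-1,1)):print(k,(p[:2]+R@[sx*p[3],sy*p[4]]).round(4))
o=np.hstack([white,model(p),abs(model(p)-white)]);cv2.imwrite("pics/t.png",cv2.resize(o*255,None,fx=2.2,fy=2.2))
E
python3 tray.py
```

```text
[0.5965 0.0665 1.9935 0.0419 0.0468] 114.22 0.012117275490747006
[0.5965 0.0665 1.9935 0.0419 0.0468] 114.22 0.012117469977562538
[0.5965 0.0665 1.9935 0.0419 0.0468] 114.22 0.012117320024407038
[0.5965 0.0665 1.9935 0.0419 0.0468] 114.22 0.012117325350478093
base [0.622  0.1239]
holder [0.6564 0.0475]
post [0.5366 0.0855]
iris [0.571  0.0091][ WARN:0@4.133] global loadsave.cpp:1063 imwrite_ Unsupported depth image for selected encoder is fallbacked to CV_8U.
```

View pics/t.png

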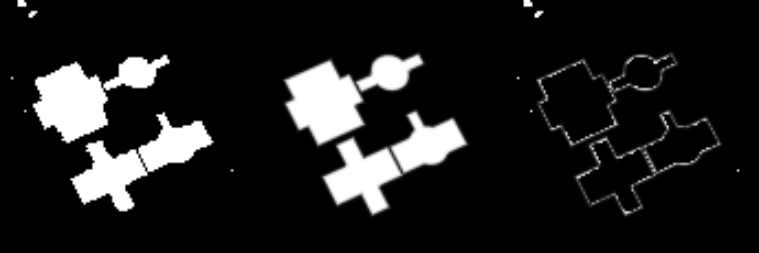

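The fit is tight (third panel, outlines only). Next, a check for tall obstacles near the work points, and a move calculator.

```bash
cat >> h.py <<'E'
from scipy.spatial.transform import Rotation as Ro
def down(psi): return Ro.from_euler("z",psi,degrees=True)*Ro.from_euler("x",np.pi)
def plan(wps,start=None):
    """wps: (x,y,z,psi); prints the normalised row per call, each from the previous waypoint"""
    st=status.read_state()
    if start is None:
        p=st["position"];q=st["eef_rot"];R=Ro.from_quat([q[1],q[2],q[3],q[0]])
    else: p=np.array(start[:3]);R=down(start[3])
    for w in wps:
        T=down(w[3]);dp=R.inv().apply(np.array(w[:3])-p)/.5;dr=(R.inv()*T).as_rotvec()/(np.pi/2)
        n=max(np.linalg.norm(np.array(w[:3])-p)/.0417,np.degrees((R.inv()*T).magnitude())/7.16)
        print(w,"->"," ".join("%.4f"%v for v in np.r_[dp,dr]),"rows %.1f"%n)
        p,R=np.array(w[:3]),T
    return
E
python3 - <<'E'
from h import *
d=np.load("top0.npy",allow_pickle=True).item();W=heightmap(d);W=W.reshape(-1,3)
for n,c in(("plate",(.59,.30)),("iris",(.4983,.34)),("post",(.496,.244)),("holder",(.407,.327)),("tbase",(.622,.124)),("thold",(.656,.0475)),("tpost",(.537,.0855)),("tiris",(.571,.009))):
    r=np.hypot(W[:,0]-c[0],W[:,1]-c[1])
    m=(r<.16)&(W[:,2]>.045)&(W[:,2]<1)
    o=np.argsort(r[m])[:400:40]
    print(n,[(W[m][i].round(2).tolist(),r[m][i].round(3)) for i in o])
plan([(.24,-.38,.25,-65),(.32,-.20,.25,-55),(.41,-.03,.25,-45),(.50,.14,.25,-33),(.59,.2997,.20,-32.6)])
E
```

```text
plate [([0.64, 0.36, 0.05], np.float64(0.074)), ([0.63, 0.38, 0.07], np.float64(0.092)), ([0.62, 0.39, 0.06], np.float64(0.094)), ([0.67, 0.34, 0.1], np.float64(0.095)), ([0.66, 0.37, 0.09], np.float64(0.096)), ([0.65, 0.37, 0.08], np.float64(0.097)), ([0.65, 0.38, 0.07], np.float64(0.099)), ([0.66, 0.37, 0.11], np.float64(0.1)), ([0.67, 0.37, 0.11], np.float64(0.102)), ([0.64, 0.39, 0.1], np.float64(0.105))]
iris [([0.42, 0.33, 0.05], np.float64(0.08)), ([0.41, 0.34, 0.06], np.float64(0.092)), ([0.53, 0.46, 0.21], np.float64(0.126)), ([0.63, 0.38, 0.07], np.float64(0.135)), ([0.64, 0.36, 0.05], np.float64(0.14)), ([0.63, 0.4, 0.07], np.float64(0.144)), ([0.63, 0.41, 0.05], np.float64(0.147)), ([0.52, 0.49, 0.21], np.float64(0.149)), ([0.64, 0.4, 0.08], np.float64(0.15)), ([0.63, 0.42, 0.08], np.float64(0.152))]
post [([0.42, 0.31, 0.05], np.float64(0.1)), ([0.4, 0.32, 0.05], np.float64(0.122))]
holder [([0.4, 0.32, 0.05], np.float64(0.005)), ([0.4, 0.33, 0.06], np.float64(0.01)), ([0.33, 0.31, 0.08], np.float64(0.076)), ([0.33, 0.29, 0.08], np.float64(0.088)), ([0.31, 0.29, 0.08], n
[... 284 characters left out ...]
, 0.07], np.float64(0.137)), ([0.7, 0.18, 0.06], np.float64(0.14)), ([0.69, 0.19, 0.06], np.float64(0.143)), ([0.79, 0.1, 0.09], np.float64(0.145)), ([0.79, 0.11, 0.05], np.float64(0.148)), ([0.7, 0.19, 0.1], np.float64(0.151)), ([0.7, 0.2, 0.06], np.float64(0.155))]
tpost []
tiris []
(0.24, -0.38, 0.25, -65) -> -0.2292 -0.2245 -0.0383 -0.0002 0.0008 -0.0799 rows 3.9
(0.32, -0.2, 0.25, -55) -> -0.2587 -0.2972 -0.0000 0.0000 0.0000 -0.1111 rows 4.7
(0.41, -0.03, 0.25, -45) -> -0.1753 -0.3425 -0.0000 0.0000 0.0000 -0.1111 rows 4.6
(0.5, 0.14, 0.25, -33) -> -0.1131 -0.3677 -0.0000 -0.0000 0.0000 -0.1333 rows 4.6
(0.59, 0.2997, 0.2, -32.6) -> -0.0230 -0.3659 0.1000 0.0000 0.0000 -0.0044 rows 4.6
```

Call:
send_rows(rows="-0.23 -0.225 -0.04 0 0 -0.08 1;-0.23 -0.225 -0.04 0 0 -0.08 1;-0.23 -0.225 -0.04 0 0 -0.08 1;-0.23 -0.225 -0.04 0 0 -0.08 1;-0.23 -0.225 -0.04 0 0 -0.08 1")

```text
t: 0.52
position: [0.2418, -0.3748, 0.2525]
eef_rot: [-0.0, 0.844, -0.536, 0.0]
ft_force: [-0.4, -0.8, 0.4]
width: 0.0852
```

Call:
send_rows(rows="-0.26 -0.3 0 0 0 -0.11 1;-0.26 -0.3 0 0 0 -0.11 1;-0.26 -0.3 0 0 0 -0.11 1;-0.26 -0.3 0 0 0 -0.11 1;-0.26 -0.3 0 0 0 -0.11 1")

```text
t: 0.93
position: [0.3213, -0.1961, 0.2512]
eef_rot: [-0.0, 0.887, -0.462, -0.0]
ft_force: [0.7, -1.3, 0.7]
width: 0.0852
```

Call:
send_rows(rows="-0.175 -0.34 0 0 0 -0.11 1;-0.175 -0.34 0 0 0 -0.11 1;-0.175 -0.34 0 0 0 -0.11 1;-0.175 -0.34 0 0 0 -0.11 1;-0.175 -0.34 0 0 0 -0.11 1")

```text
t: 1.35
position: [0.4114, -0.0265, 0.2512]
eef_rot: [-0.0, 0.924, -0.383, 0.0]
ft_force: [0.5, -0.3, -0.3]
width: 0.0855
```

Call:
send_rows(rows="-0.113 -0.368 0 0 0 -0.133 1;-0.113 -0.368 0 0 0 -0.133 1;-0.113 -0.368 0 0 0 -0.133 1;-0.113 -0.368 0 0 0 -0.133 1;-0.113 -0.368 0 0 0 -0.133 1")

```text
t: 1.77
position: [0.5024, 0.1434, 0.2506]
eef_rot: [-0.0, 0.959, -0.285, -0.0]
ft_force: [-0.6, -0.1, 0.6]
width: 0.085
```

Run:
```python
from h import *
plan([(.59,.2997,.18,-32.6),(.59,.2997,.05,-32.6),(.59,.2997,.0,-32.6)])
```

```text
(0.59, 0.2997, 0.18, -32.6) -> -0.0239 -0.3575 0.1412 -0.0001 0.0004 -0.0058 rows 4.6
(0.59, 0.2997, 0.05, -32.6) -> 0.0000 -0.0000 0.2600 0.0000 0.0000 0.0000 rows 3.1
(0.59, 0.2997, 0.0, -32.6) -> 0.0000 -0.0000 0.1000 0.0000 0.0000 0.0000 rows 1.2
```

Call:
send_rows(rows="-0.024 -0.3575 0.141 0 0 -0.006 1;-0.024 -0.3575 0.141 0 0 -0.006 1;-0.024 -0.3575 0.141 0 0 -0.006 1;-0.024 -0.3575 0.141 0 0 -0.006 1;-0.024 -0.3575 0.141 0 0 -0.006 1")

```text
t: 2.18
position: [0.5898, 0.2992, 0.1779]
eef_rot: [0.0, 0.96, -0.281, -0.001]
ft_force: [-0.1, -0.8, 0.2]
width: 0.0856
```

Call:
send_rows(rows="0 0 0.08 0 0 0 1;0 0 0.16 0 0 0 1;0 0 0.22 0 0 0 1;0 0 0.26 0 0 0 1;0 0 0.26 0 0 0 1")

```text
t: 2.6
position: [0.5865, 0.2954, 0.0453]
eef_rot: [0.003, 0.96, -0.281, -0.004]
ft_force: [-0.3, 0.5, 0.4]
width: 0.0848
```

Run:
```python
from h import *
print(status.read_state()["position"],status.read_state()["joint_positions"])
a=get_image("top");b=get_image("scene")
A=cv2.resize(a["img"][90:250,210:420],None,fx=3,fy=3)[:480];B=b["img"][60:260,120:420]
cv2.imwrite("pics/d.png",A);cv2.imwrite("pics/e.png",cv2.resize(B,None,fx=2,fy=2))
```

```text
[0.58651619 0.29536245 0.04526112] [ 3.38885262e-01  5.42053983e-01 -1.78306398e-02  1.01959786e+00
 -5.12958367e-05  2.48000176e+00]
```

View pics/d.png

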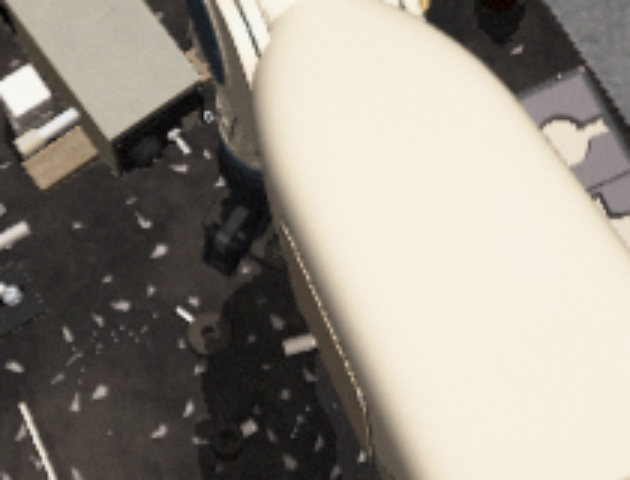

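View pics/e.png

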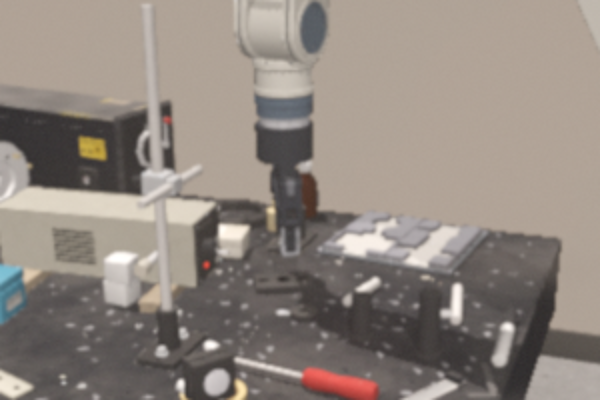

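The views show the gripper above the plate, with the arm's bulk on the tray side and clear of the box and rods. The measured pose drifted by about 5 mm, so I'll recheck it at rest.

Run:
```python
from h import *
s=status.read_state();print(s["t"],s["position"],s["eef_rot"],s["joint_velocities"].round(4))
plan([(.59,.2997,.0,-32.6)])
```

```text
2.7 [0.58901135 0.29619483 0.05050336] [ 4.46565856e-04  9.59590412e-01 -2.81399486e-01 -6.09508034e-04] [ 0.0008 -0.0334  0.0407  0.0106  0.0004  0.0021]
(0.59, 0.2997, 0.0, -32.6) -> -0.0020 -0.0071 0.1010 0.0008 0.0006 -0.0010 rows 1.2
```

Call:
send_rows(rows="0 0 0.02 0 0 0 1;0 0 0.05 0 0 0 1;0 0 0.08 0 0 0 1;0 0 0.1 0 0 0 1;0 0 0.1 0 0 0 1")

```text
t: 3.12
position: [0.5886, 0.2961, -0.0003]
eef_rot: [0.0, 0.96, -0.281, -0.001]
ft_force: [-0.1, -0.1, 0.2]
width: 0.0853
```

Run:
```python
from h import *
get_image("top")
s=status.read_state();print(s["t"],s["position"],s["joint_velocities"].round(4))
plan([(.59,.2997,.0,-32.6)])
```

```text
3.1667 [0.58905828 0.29629343 0.00076512] [ 0.001  -0.016   0.0246  0.0134  0.0006  0.0011]
(0.59, 0.2997, 0.0, -32.6) -> -0.0021 -0.0068 0.0015 0.0002 0.0001 -0.0010 rows 0.1
```

Call:
send_rows(rows="-0.002 -0.007 0.002 0 0 0 1;-0.002 -0.007 0.002 0 0 0 1;-0.002 -0.007 0.002 0 0 0 -0.3;-0.002 -0.007 0.002 0 0 0 -0.3;-0.002 -0.007 0.002 0 0 0 -0.3", grip_force=40)

```text
t: 3.58
position: [0.5903, 0.3, 0.0002]
eef_rot: [-0.0, 0.96, -0.281, 0.0]
ft_force: [0.1, 0.4, 1.3]
width: 0.0518
```

Call:
send_rows(rows="0 0 0 0 0 0 -0.3;0 0 0 0 0 0 -0.3;0 0 0 0 0 0 -0.3;0 0 0 0 0 0 -0.3;0 0 0 0 0 0 -0.3")

```text
t: 4.0
position: [0.5904, 0.2999, 0.0005]
eef_rot: [-0.0, 0.96, -0.281, 0.0]
ft_force: [-0.8, 0.2, 5.3]
width: 0.0489
```

Run:
```python
from h import *
plan([(.59,.2997,.06,-32.6),(.606,.212,.06,-50),(.622,.1239,.05,-65.8),(.622,.1239,.0085,-65.8)])
```

```text
(0.59, 0.2997, 0.06, -32.6) -> -0.0003 0.0007 -0.1189 -0.0005 -0.0003 -0.0009 rows 1.4
(0.606, 0.212, 0.06, -50) -> 0.1215 0.1305 0.0000 -0.0000 -0.0000 0.1933 rows 2.4
(0.622, 0.1239, 0.05, -65.8) -> 0.1555 0.0887 0.0200 0.0000 -0.0000 0.1756 rows 2.2
(0.622, 0.1239, 0.0085, -65.8) -> 0.0000 -0.0000 0.0830 0.0000 0.0000 0.0000 rows 1.0
```

Call:
send_rows(rows="0 0 -0.02 0 0 0 -0.3;0 0 -0.05 0 0 0 -0.3;0 0 -0.09 0 0 0 -0.3;0 0 -0.12 0 0 0 -0.3;0 0 -0.12 0 0 0 -0.3")

```text
t: 4.42
position: [0.5916, 0.3004, 0.0635]
eef_rot: [-0.001, 0.96, -0.281, 0.002]
ft_force: [0.9, -0.2, -1.1]
width: 0.0486
```

Call:
send_rows(rows="0.03 0.03 0 0 0 0.05 -0.3;0.06 0.065 0 0 0 0.1 -0.3;0.09 0.1 0 0 0 0.15 -0.3;0.12 0.13 0 0 0 0.193 -0.3;0.12 0.13 0 0 0 0.193 -0.3")

```text
t: 4.83
position: [0.6059, 0.2094, 0.059]
eef_rot: [0.001, 0.905, -0.426, -0.0]
ft_force: [0.9, 0.6, -0.6]
width: 0.0484
```

Call:
send_rows(rows="0.04 0.02 0 0 0 0.045 -0.3;0.08 0.045 0 0 0 0.09 -0.3;0.12 0.07 0.01 0 0 0.135 -0.3;0.155 0.09 0.02 0 0 0.175 -0.3;0.155 0.09 0.02 0 0 0.175 -0.3")

```text
t: 5.25
position: [0.6207, 0.1215, 0.0482]
eef_rot: [0.001, 0.838, -0.546, -0.0]
ft_force: [0.3, 0.5, -1.2]
width: 0.0485
```

Call:
send_rows(rows="0 0 0 0 0 0 -0.3;0 0 0 0 0 0 -0.3;0 0 0 0 0 0 -0.3;0 0 0 0 0 0 -0.3;0 0 0 0 0 0 -0.3")

```text
t: 5.67
position: [0.6207, 0.1253, 0.0499]
eef_rot: [-0.0, 0.84, -0.543, 0.0]
ft_force: [0.5, -0.2, -1.5]
width: 0.0485
```

Run:
```python
from h import *
plan([(.622,.1239,.0085,-65.8)])
```

```text
(0.622, 0.1239, 0.0085, -65.8) -> 0.0037 -0.0012 0.0828 -0.0001 0.0000 0.0010 rows 1.0
```

Slow descent, then settle.

Call:
send_rows(rows="0.004 -0.001 0.02 0 0 0 -0.3;0.004 -0.001 0.045 0 0 0 -0.3;0.004 -0.001 0.065 0 0 0 -0.3;0.004 -0.001 0.076 0 0 0 -0.3;0.004 -0.001 0.083 0 0 0 -0.3")

```text
t: 6.08
position: [0.6214, 0.1229, 0.0073]
eef_rot: [0.0, 0.84, -0.543, -0.001]
ft_force: [-14.7, -1.9, 37.8]
width: 0.0487
```

Call:
send_rows(rows="0 0 0 0 0 0 -0.3;0 0 0 0 0 0 -0.3;0 0 0 0 0 0 -0.3;0 0 0 0 0 0 -0.3;0 0 0 0 0 0 -0.3")

```text
t: 6.5
position: [0.6222, 0.1228, 0.0083]
eef_rot: [-0.0, 0.84, -0.543, 0.0]
ft_force: [0.2, 0.3, -0.8]
width: 0.0489
```

Call:
send_rows(rows="0 0 0.001 0 0 0 -0.3;0 0 0.002 0 0 0 -0.3;0 0 0.002 0 0 0 0.5;0 0 0.002 0 0 0 0.5;0 0 0.002 0 0 0 0.5")

```text
t: 6.92
position: [0.6221, 0.1228, 0.0073]
eef_rot: [-0.0, 0.84, -0.543, 0.0]
ft_force: [-0.1, 1.0, 0.1]
width: 0.064
```

Call:
send_rows(rows="0 0 0 0 0 0 0.5;0 0 -0.02 0 0 0 0.5;0 0 -0.06 0 0 0 0.5;0 0 -0.12 0 0 0 0.5;0 0 -0.18 0 0 0 0.5")

```text
t: 7.33
position: [0.6215, 0.1228, 0.0984]
eef_rot: [0.0, 0.84, -0.543, -0.001]
ft_force: [0.8, -0.4, 0.9]
width: 0.0638
```

Run:
```python
from h import *
plan([(.56,.20,.13,-60),(.4983,.3399,.10,-40.8),(.4983,.3399,.002,-40.8)])
```

```text
(0.56, 0.2, 0.13, -60) -> -0.1914 0.0490 -0.0630 0.0008 0.0003 -0.0645 rows 2.5
(0.4983, 0.3399, 0.1, -40.8) -> -0.3040 -0.0330 0.0600 -0.0000 0.0000 -0.2133 rows 3.7
(0.4983, 0.3399, 0.002, -40.8) -> 0.0000 -0.0000 0.1960 0.0000 0.0000 0.0000 rows 2.4
```

Call:
send_rows(rows="-0.19 0.05 -0.063 0 0 -0.065 0.5;-0.19 0.05 -0.063 0 0 -0.065 0.5;-0.19 0.05 -0.063 0 0 -0.065 0.5;-0.19 0.05 -0.063 0 0 -0.065 0.5;-0.19 0.05 -0.063 0 0 -0.065 0.5")

```text
t: 7.75
position: [0.5601, 0.2002, 0.1303]
eef_rot: [-0.001, 0.867, -0.499, 0.001]
ft_force: [0.4, 0.0, -0.6]
width: 0.0638
```

Call:
send_rows(rows="-0.075 -0.008 0.015 0 0 -0.05 0.5;-0.15 -0.016 0.03 0 0 -0.1 0.5;-0.23 -0.025 0.045 0 0 -0.16 0.5;-0.304 -0.033 0.06 0 0 -0.213 0.5;-0.304 -0.033 0.06 0 0 -0.213 0.5")

```text
t: 8.17
position: [0.4959, 0.3428, 0.097]
eef_rot: [0.0, 0.939, -0.344, -0.001]
ft_force: [-0.2, -1.3, -0.6]
width: 0.0642
```

Call:
send_rows(rows="0 0 0.03 0 0 0 0.5;0 0 0.06 0 0 0 0.5;0 0 0.09 0 0 0 0.5;0 0 0.11 0 0 0 0.5;0 0 0.12 0 0 0 0.5")

```text
t: 8.58
position: [0.4986, 0.338, 0.0371]
eef_rot: [0.001, 0.937, -0.349, -0.001]
ft_force: [-0.7, -0.0, 0.4]
width: 0.0639
```

Call:
send_rows(rows="0 0 0 0 0 0 0.5;0 0 0 0 0 0 0.5;0 0 0 0 0 0 0.5;0 0 0 0 0 0 0.5;0 0 0 0 0 0 0.5")

```text
t: 9.0
position: [0.4989, 0.3392, 0.0395]
eef_rot: [-0.0, 0.937, -0.348, 0.0]
ft_force: [0.1, 0.8, -0.6]
width: 0.0639
```

Run:
```python
from h import *
plan([(.4983,.3399,.0025,-40.8)])
```

```text
(0.4983, 0.3399, 0.0025, -40.8) -> -0.0018 -0.0003 0.0740 -0.0007 -0.0003 0.0002 rows 0.9
```

Call:
send_rows(rows="-0.002 0 0.02 0 0 0 0.5;-0.002 0 0.04 0 0 0 0.5;-0.002 0 0.06 0 0 0 0.5;-0.002 0 0.07 0 0 0 0.5;-0.002 0 0.074 0 0 0 0.5")

```text
t: 9.42
position: [0.4969, 0.3393, -0.0]
eef_rot: [0.001, 0.937, -0.348, -0.001]
ft_force: [-0.1, 0.6, -0.0]
width: 0.064
```

Call:
send_rows(rows="0 0 0 0 0 0 0.5;0 0 0 0 0 0 -0.5;0 0 0 0 0 0 -0.5;0 0 0 0 0 0 -0.5;0 0 0 0 0 0 -0.5")

```text
t: 9.83
position: [0.4981, 0.3399, 0.0025]
eef_rot: [-0.0, 0.937, -0.348, 0.0]
ft_force: [-0.6, -1.6, 3.4]
width: 0.0322
```

Call:
send_rows(rows="0 0 0 0 0 0 -0.5;0 0 0 0 0 0 -0.5;0 0 0 0 0 0 -0.5;0 0 0 0 0 0 -0.5;0 0 0 0 0 0 -0.5")

```text
t: 10.25
position: [0.4981, 0.3399, 0.0025]
eef_rot: [-0.0, 0.937, -0.348, 0.0]
ft_force: [-1.7, -0.1, 6.2]
width: 0.0323
```

Run:
```python
from h import *
plan([(.4983,.3399,.07,-40.8),(.52,.23,.08,-50),(.55,.11,.08,-60),(.571,.0091,.05,-65.8)])
```

```text
(0.4983, 0.3399, 0.07, -40.8) -> 0.0004 -0.0005 -0.1350 -0.0007 -0.0003 0.0002 rows 1.6
(0.52, 0.23, 0.08, -50) -> 0.1765 0.1380 -0.0200 0.0000 -0.0000 0.1022 rows 2.7
(0.55, 0.11, 0.08, -60) -> 0.2224 0.1083 0.0000 0.0000 -0.0000 0.1111 rows 3.0
(0.571, 0.0091, 0.05, -65.8) -> 0.1958 0.0645 0.0600 0.0000 -0.0000 0.0644 rows 2.6
```

The opening reads 32 mm, not 36. I'll lift a little and look.

Call:
send_rows(rows="0 0 -0.02 0 0 0 -0.5;0 0 -0.05 0 0 0 -0.5;0 0 -0.08 0 0 0 -0.5;0 0 -0.11 0 0 0 -0.5;0 0 -0.11 0 0 0 -0.5")

```text
t: 10.67
position: [0.4991, 0.3404, 0.0601]
eef_rot: [-0.002, 0.937, -0.348, 0.002]
ft_force: [0.7, 0.3, -0.3]
width: 0.0326
```

Run:
```python
from h import *
a=get_image("top");b=get_image("scene")
A=cv2.resize(a["img"][140:240,220:360],(560,400),interpolation=cv2.INTER_CUBIC);B=cv2.resize(b["img"][150:250,200:340],(560,400),interpolation=cv2.INTER_CUBIC)
o=cv2.resize(np.vstack([A,B]),(420,600))
cv2.imwrite("pics/f.png",o);print(status.read_state()["width"])
```

```text
0.03223535534719456
```

View pics/f.png

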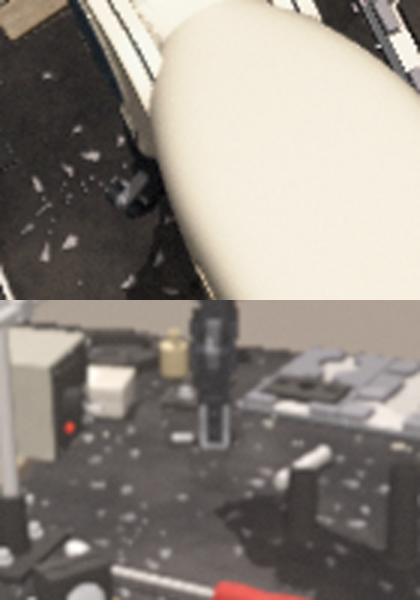

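The iris is held off the table, lever out to the left (180,437), and the base plate lies in its recess. I'll carry on to the tray.

Call:
send_rows(rows="0.044 0.035 -0.01 0 0 0.025 -0.5;0.088 0.07 -0.02 0 0 0.05 -0.5;0.13 0.105 -0.03 0 0 0.075 -0.5;0.1765 0.138 -0.035 0 0 0.102 -0.5;0.1765 0.138 -0.035 0 0 0.102 -0.5")

```text
t: 11.18
position: [0.5201, 0.226, 0.0738]
eef_rot: [0.001, 0.905, -0.425, 0.0]
ft_force: [0.9, 0.4, 0.0]
width: 0.033
```

Call:
send_rows(rows="0.055 0.027 0 0 0 0.028 -0.5;0.11 0.054 0 0 0 0.056 -0.5;0.165 0.08 0 0 0 0.084 -0.5;0.222 0.108 0 0 0 0.111 -0.5;0.222 0.108 0 0 0 0.111 -0.5")

```text
t: 11.6
position: [0.5504, 0.106, 0.0732]
eef_rot: [0.001, 0.865, -0.502, -0.0]
ft_force: [-0.8, 0.2, -0.1]
width: 0.0325
```

Call:
send_rows(rows="0.05 0.016 0.01 0 0 0.016 -0.5;0.1 0.032 0.02 0 0 0.032 -0.5;0.15 0.048 0.03 0 0 0.048 -0.5;0.196 0.0645 0.04 0 0 0.064 -0.5;0.196 0.0645 0.04 0 0 0.064 -0.5")

```text
t: 12.02
position: [0.5707, 0.006, 0.0523]
eef_rot: [0.001, 0.839, -0.544, -0.001]
ft_force: [0.5, -0.1, -0.6]
width: 0.0325
```

Call:
send_rows(rows="0 0 0 0 0 0 -0.5;0 0 0 0 0 0 -0.5;0 0 0 0 0 0 -0.5;0 0 0 0 0 0 -0.5;0 0 0 0 0 0 -0.5")

```text
t: 12.43
position: [0.5706, 0.01, 0.0544]
eef_rot: [-0.0, 0.84, -0.542, 0.0]
ft_force: [-0.5, -0.9, 0.1]
width: 0.0322
```

Run:
```python
from h import *
plan([(.571,.0091,.0095,-65.8)])
```

```text
(0.571, 0.0091, 0.0095, -65.8) -> 0.0020 0.0001 0.0898 -0.0001 -0.0000 0.0019 rows 1.1
```

Call:
send_rows(rows="0.002 0 0.015 0 0 0.002 -0.5;0.002 0 0.035 0 0 0.002 -0.5;0.002 0 0.055 0 0 0.002 -0.5;0.002 0 0.07 0 0 0.002 -0.5;0.002 0 0.078 0 0 0.002 -0.5")

```text
t: 12.85
position: [0.5703, 0.0083, 0.0134]
eef_rot: [0.001, 0.839, -0.544, -0.001]
ft_force: [0.3, 0.2, -0.6]
width: 0.0324
```

Call:
send_rows(rows="0 0 0 0 0 0 -0.5;0 0 0.003 0 0 0 -0.5;0 0 0.006 0 0 0 -0.5;0 0 0.009 0 0 0 -0.5;0 0 0.012 0 0 0 -0.5")

```text
t: 13.27
position: [0.5713, 0.0082, 0.0095]
eef_rot: [-0.0, 0.839, -0.544, 0.0]
ft_force: [-3.2, -1.1, 11.5]
width: 0.0324
```

Call:
send_rows(rows="0 0 0 0 0 0 -0.5;0 0 0 0 0 0 -0.5;0 0 0 0 0 0 -0.5;0 0 0 0 0 0 -0.5;0 0 0 0 0 0 -0.5")

```text
t: 13.68
position: [0.5713, 0.0081, 0.0095]
eef_rot: [-0.0, 0.839, -0.544, 0.0]
ft_force: [-0.3, -0.7, 2.8]
width: 0.0327
```

Call:
send_rows(rows="0 0 0 0 0 0 -0.1;0 0 0 0 0 0 0.2;0 0 0 0 0 0 0.2;0 0 0 0 0 0 0.2;0 0 0 0 0 0 0.2")

```text
t: 14.1
position: [0.5711, 0.0082, 0.0092]
eef_rot: [0.0, 0.839, -0.544, -0.0]
ft_force: [0.5, -1.0, -0.1]
width: 0.0512
```

Call:
send_rows(rows="0 0 -0.01 0 0 0 0.2;0 0 -0.04 0 0 0 0.2;0 0 -0.09 0 0 0 0.2;0 0 -0.15 0 0 0 0.2;0 0 -0.2 0 0 0 0.2")

```text
t: 14.52
position: [0.5711, 0.0082, 0.1112]
eef_rot: [-0.0, 0.839, -0.544, 0.0]
ft_force: [0.4, -0.3, 0.2]
width: 0.0511
```

Run:
```python
from h import *
plan([(.54,.10,.13,-40),(.51,.19,.13,-15),(.4958,.2442,.10,15.7),(.4958,.2442,.04,15.7)])
```

```text
(0.54, 0.1, 0.13, -40) -> -0.1929 -0.0182 -0.0376 -0.0002 -0.0001 -0.2877 rows 3.6
(0.51, 0.19, 0.13, -15) -> -0.1617 -0.0993 -0.0000 0.0000 0.0000 -0.2778 rows 3.5
(0.4958, 0.2442, 0.1, 15.7) -> -0.0555 -0.0974 0.0600 -0.0000 0.0000 -0.3411 rows 4.3
(0.4958, 0.2442, 0.04, 15.7) -> 0.0000 -0.0000 0.1200 0.0000 0.0000 0.0000 rows 1.4
```

Call:
send_rows(rows="-0.048 -0.005 -0.01 0 0 -0.07 0.2;-0.096 -0.009 -0.02 0 0 -0.14 0.2;-0.144 -0.014 -0.03 0 0 -0.21 0.2;-0.193 -0.018 -0.038 0 0 -0.288 0.2;-0.193 -0.018 -0.038 0 0 -0.288 0.2")

```text
t: 14.93
position: [0.5387, 0.103, 0.1297]
eef_rot: [-0.001, 0.941, -0.337, 0.0]
ft_force: [1.1, 0.9, 0.3]
width: 0.051
```

Call:
send_rows(rows="-0.04 -0.025 0 0 0 -0.07 0.2;-0.08 -0.05 0 0 0 -0.14 0.2;-0.12 -0.075 0 0 0 -0.21 0.2;-0.162 -0.099 0 0 0 -0.278 0.2;-0.162 -0.099 0 0 0 -0.278 0.2")

```text
t: 15.35
position: [0.5083, 0.1926, 0.1286]
eef_rot: [-0.0, 0.992, -0.126, -0.0]
ft_force: [0.2, -0.5, -0.4]
width: 0.0513
```

Call:
send_rows(rows="-0.012 -0.022 0.015 0 0 -0.075 0.2;-0.025 -0.045 0.03 0 0 -0.15 0.2;-0.04 -0.068 0.045 0 0 -0.225 0.2;-0.05 -0.09 0.06 0 0 -0.3 0.2;-0.0555 -0.0975 0.06 0 0 -0.341 0.2")

```text
t: 15.77
position: [0.4949, 0.2446, 0.0971]
eef_rot: [0.0, 0.99, 0.139, -0.001]
ft_force: [-1.1, -0.0, -0.1]
width: 0.051
```

Call:
send_rows(rows="0 0 0.02 0 0 0 0.2;0 0 0.05 0 0 0 0.2;0 0 0.08 0 0 0 0.2;0 0 0.1 0 0 0 0.2;0 0 0.12 0 0 0 0.2")

```text
t: 16.18
position: [0.4955, 0.2435, 0.0373]
eef_rot: [0.0, 0.991, 0.135, -0.0]
ft_force: [0.2, -0.7, -0.2]
width: 0.0512
```

Call:
send_rows(rows="0 0 0 0 0 0 0.2;0 0 0 0 0 0 0.2;0 0 0 0 0 0 0.2;0 0 0 0 0 0 0.2;0 0 0 0 0 0 0.2")

```text
t: 16.6
position: [0.4958, 0.2443, 0.039]
eef_rot: [-0.0, 0.991, 0.137, 0.001]
ft_force: [-0.7, 0.0, 0.4]
width: 0.0509
```

Run:
```python
from h import *
plan([(.4958,.2442,.0025,15.7)])
a=get_image("top")
A=cv2.resize(a["img"][105:215,330:450],None,fx=5,fy=5,interpolation=cv2.INTER_CUBIC)
cv2.imwrite("pics/g.png",A)
```

```text
(0.4958, 0.2442, 0.0025, 15.7) -> -0.0002 0.0002 0.0729 -0.0000 -0.0008 0.0003 rows 0.9
```

View pics/g.png

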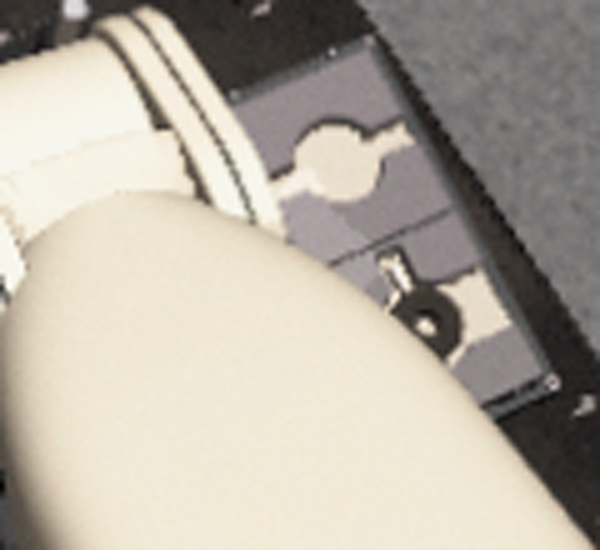

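The iris lies in the keyhole, its ring's hole at about crop (428,323) and the lever in the slot. Now the post.

Call:
send_rows(rows="0 0 0.02 0 0 0 0.2;0 0 0.04 0 0 0 0.2;0 0 0.055 0 0 0 0.2;0 0 0.067 0 0 0 0.2;0 0 0.073 0 0 0 0.2")

```text
t: 17.07
position: [0.4947, 0.244, 0.0003]
eef_rot: [0.0, 0.991, 0.137, -0.001]
ft_force: [-0.7, 0.4, 0.1]
width: 0.0512
```

Call:
send_rows(rows="0 0 0 0 0 0 0.2;0 0 0 0 0 0 0;0 0 0 0 0 0 -0.4;0 0 0 0 0 0 -0.9;0 0 0 0 0 0 -0.9")

```text
t: 17.48
position: [0.4958, 0.2443, 0.0023]
eef_rot: [-0.0, 0.991, 0.137, 0.001]
ft_force: [0.2, -0.1, -0.6]
width: 0.0113
```

Call:
send_rows(rows="0 0 0 0 0 0 -0.9;0 0 0 0 0 0 -0.9;0 0 0 0 0 0 -0.9;0 0 0 0 0 0 -0.9;0 0 0 0 0 0 -0.9")

```text
t: 17.9
position: [0.4958, 0.2443, 0.0023]
eef_rot: [-0.0, 0.991, 0.137, 0.001]
ft_force: [-1.1, 0.6, 5.0]
width: 0.0117
```

Run:
```python
from h import *
plan([(.4958,.2442,.06,15.7),(.506,.20,.07,-13),(.52,.145,.07,-40),(.5366,.0855,.05,-65.8)])
```

```text
(0.4958, 0.2442, 0.06, 15.7) -> 0.0001 0.0002 -0.1154 -0.0000 -0.0007 0.0004 rows 1.4
(0.506, 0.2, 0.07, -13) -> -0.0043 0.0906 -0.0200 0.0000 -0.0000 0.3189 rows 4.0
(0.52, 0.145, 0.07, -40) -> 0.0520 0.1009 0.0000 0.0000 -0.0000 0.3000 rows 3.8
(0.5366, 0.0855, 0.05, -65.8) -> 0.1019 0.0698 0.0400 0.0000 -0.0000 0.2867 rows 3.6
```

Call:
send_rows(rows="0 0 -0.02 0 0 0 -0.9;0 0 -0.05 0 0 0 -0.9;0 0 -0.08 0 0 0 -0.9;0 0 -0.11 0 0 0 -0.9;0 0 -0.115 0 0 0 -0.9")

```text
t: 18.32
position: [0.4964, 0.2446, 0.0619]
eef_rot: [-0.0, 0.991, 0.137, 0.002]
ft_force: [1.4, -0.1, -0.5]
width: 0.0111
```

Call:
send_rows(rows="0 0.022 -0.01 0 0 0.075 -0.9;0 0.045 -0.02 0 0 0.15 -0.9;-0.002 0.07 -0.02 0 0 0.225 -0.9;-0.004 0.09 -0.02 0 0 0.295 -0.9;-0.004 0.09 -0.02 0 0 0.319 -0.9")

```text
t: 18.73
position: [0.5057, 0.1989, 0.069]
eef_rot: [0.0, 0.993, -0.117, -0.0]
ft_force: [0.0, 0.4, -0.7]
width: 0.0114
```

Call:
send_rows(rows="0.01 0.025 0 0 0 0.075 -0.9;0.025 0.05 0 0 0 0.15 -0.9;0.04 0.075 0 0 0 0.225 -0.9;0.05 0.1 0 0 0 0.29 -0.9;0.052 0.1 0 0 0 0.3 -0.9")

```text
t: 19.15
position: [0.5199, 0.144, 0.0689]
eef_rot: [0.0, 0.939, -0.345, -0.0]
ft_force: [-0.5, 0.3, -1.3]
width: 0.0114
```

Call:
send_rows(rows="0.025 0.017 0 0 0 0.07 -0.9;0.05 0.035 0 0 0 0.14 -0.9;0.075 0.052 0 0 0 0.21 -0.9;0.1 0.07 0.02 0 0 0.28 -0.9;0.102 0.07 0.03 0 0 0.287 -0.9")

```text
t: 19.57
position: [0.5367, 0.0848, 0.0535]
eef_rot: [0.0, 0.838, -0.545, 0.0]
ft_force: [0.3, -0.5, -1.0]
width: 0.0114
```

Call:
send_rows(rows="0 0 0 0 0 0 -0.9;0 0 0 0 0 0 -0.9;0 0 0 0 0 0 -0.9;0 0 0 0 0 0 -0.9;0 0 0 0 0 0 -0.9")

```text
t: 19.98
position: [0.5364, 0.0868, 0.0546]
eef_rot: [-0.0, 0.84, -0.542, 0.0]
ft_force: [-0.1, 1.0, 0.0]
width: 0.0116
```

Run:
```python
from h import *
plan([(.5366,.0855,.0095,-65.8)])
```

```text
(0.5366, 0.0855, 0.0095, -65.8) -> 0.0026 0.0008 0.0902 -0.0003 -0.0001 0.0012 rows 1.1
```

Call:
send_rows(rows="0.003 0.001 0.015 0 0 0 -0.9;0.003 0.001 0.035 0 0 0 -0.9;0.003 0.001 0.055 0 0 0 -0.9;0.003 0.001 0.07 0 0 0 -0.9;0.003 0.001 0.078 0 0 0 -0.9")

```text
t: 20.4
position: [0.5357, 0.0846, 0.0135]
eef_rot: [0.001, 0.84, -0.543, -0.001]
ft_force: [0.1, -0.6, -1.3]
width: 0.0114
```

Call:
send_rows(rows="0 0 0 0 0 0 -0.9;0 0 0.003 0 0 0 -0.9;0 0 0.006 0 0 0 -0.9;0 0 0.009 0 0 0 -0.9;0 0 0.012 0 0 0 -0.9")

```text
t: 20.82
position: [0.5368, 0.0846, 0.0094]
eef_rot: [-0.0, 0.84, -0.543, 0.0]
ft_force: [-0.5, -0.6, -0.8]
width: 0.0115
```

Call:
send_rows(rows="0 0 0 0 0 0 -0.9;0 0 0 0 0 0 -0.9;0 0 0 0 0 0 -0.9;0 0 0 0 0 0 -0.9;0 0 0 0 0 0 -0.9")

```text
t: 21.23
position: [0.5366, 0.0846, 0.0093]
eef_rot: [-0.0, 0.84, -0.543, 0.0]
ft_force: [-0.5, 0.3, -1.8]
width: 0.0114
```

Call:
send_rows(rows="0 0 0.001 0 0 0 -0.9;0 0 0.002 0 0 0 -0.9;0 0 0.003 0 0 0 -0.9;0 0 0.003 0 0 0 -0.9;0 0 0.003 0 0 0 -0.9")

```text
t: 21.65
position: [0.5367, 0.0846, 0.0092]
eef_rot: [-0.0, 0.84, -0.543, 0.001]
ft_force: [-5.3, -0.6, 17.2]
width: 0.0118
```

Call:
send_rows(rows="0 0 0 0 0 0 -0.7;0 0 0 0 0 0 -0.5;0 0 0 0 0 0 -0.2;0 0 0 0 0 0 -0.2;0 0 0 0 0 0 -0.2")

```text
t: 22.07
position: [0.5365, 0.0846, 0.0076]
eef_rot: [0.0, 0.84, -0.543, -0.0]
ft_force: [-0.1, -0.7, -1.0]
width: 0.0338
```

Call:
send_rows(rows="0 0 -0.01 0 0 0 -0.2;0 0 -0.04 0 0 0 -0.2;0 0 -0.09 0 0 0 -0.2;0 0 -0.15 0 0 0 -0.1;0 0 -0.2 0 0 0 0")

```text
t: 22.48
position: [0.5365, 0.0846, 0.1096]
eef_rot: [-0.0, 0.84, -0.543, 0.0]
ft_force: [0.7, 0.2, -0.1]
width: 0.0422
```

Run:
```python
from h import *
plan([(.49,.17,.15,-35),(.445,.25,.15,0),(.4072,.3269,.12,32.6),(.4072,.3269,.07,32.6),(.4072,.3269,.021,32.6)])
```

```text
(0.49, 0.17, 0.15, -35) -> -0.1939 0.0149 -0.0808 -0.0001 -0.0001 -0.3422 rows 4.3
(0.445, 0.25, 0.15, 0) -> -0.1655 -0.0794 -0.0000 0.0000 0.0000 -0.3889 rows 4.9
(0.4072, 0.3269, 0.12, 32.6) -> -0.0756 -0.1538 0.0600 0.0000 0.0000 -0.3622 rows 4.6
(0.4072, 0.3269, 0.07, 32.6) -> -0.0000 -0.0000 0.1000 0.0000 0.0000 0.0000 rows 1.2
(0.4072, 0.3269, 0.021, 32.6) -> -0.0000 -0.0000 0.0980 0.0000 0.0000 0.0000 rows 1.2
```

Call:
send_rows(rows="-0.04 0.003 -0.02 0 0 -0.07 0.2;-0.09 0.006 -0.04 0 0 -0.14 0.2;-0.14 0.01 -0.06 0 0 -0.21 0.2;-0.19 0.015 -0.08 0 0 -0.28 0.2;-0.194 0.015 -0.081 0 0 -0.342 0.2")

```text
t: 22.9
position: [0.4887, 0.1727, 0.1505]
eef_rot: [-0.001, 0.955, -0.297, 0.001]
ft_force: [0.7, 0.2, 0.4]
width: 0.0511
```

Call:
send_rows(rows="-0.035 -0.017 0 0 0 -0.078 0.2;-0.07 -0.034 0 0 0 -0.156 0.2;-0.105 -0.05 0 0 0 -0.234 0.2;-0.14 -0.067 0 0 0 -0.312 0.2;-0.1655 -0.0795 0 0 0 -0.389 0.2")

```text
t: 23.32
position: [0.4441, 0.2512, 0.1487]
eef_rot: [-0.0, 1.0, 0.003, -0.0]
ft_force: [0.4, 0.1, -0.2]
width: 0.0515
```

Call:
send_rows(rows="-0.016 -0.032 0.01 0 0 -0.075 0.2;-0.032 -0.064 0.02 0 0 -0.15 0.2;-0.048 -0.096 0.03 0 0 -0.225 0.2;-0.064 -0.13 0.045 0 0 -0.3 0.2;-0.0755 -0.154 0.06 0 0 -0.362 0.2")

```text
t: 23.73
position: [0.4067, 0.3283, 0.1185]
eef_rot: [-0.0, 0.959, 0.284, 0.0]
ft_force: [0.4, 0.7, 0.6]
width: 0.0513
```

Call:
send_rows(rows="0 0 0.01 0 0 0 0.2;0 0 0.02 0 0 0 0.2;0 0 0.03 0 0 0 0.2;0 0 0.03 0 0 0 0.2;0 0 0.03 0 0 0 0.2")

```text
t: 24.15
position: [0.4076, 0.3264, 0.1032]
eef_rot: [0.0, 0.96, 0.279, -0.0]
ft_force: [0.6, 0.3, 0.1]
width: 0.0514
```

Run:
```python
from h import *
plan([(.4072,.3269,.021,32.6)])
a=get_image("top");b=get_image("scene")
A=cv2.resize(a["img"][105:265,250:450],(560,448),interpolation=cv2.INTER_CUBIC);B=cv2.resize(b["img"][140:250,260:400],(560,440),interpolation=cv2.INTER_CUBIC)
cv2.imwrite("pics/i.png",cv2.resize(np.hstack([A[:440],B]),(800,314)))
```

```text
(0.4072, 0.3269, 0.021, 32.6) -> -0.0000 -0.0012 0.1644 0.0000 0.0003 -0.0018 rows 2.0
```

View pics/i.png

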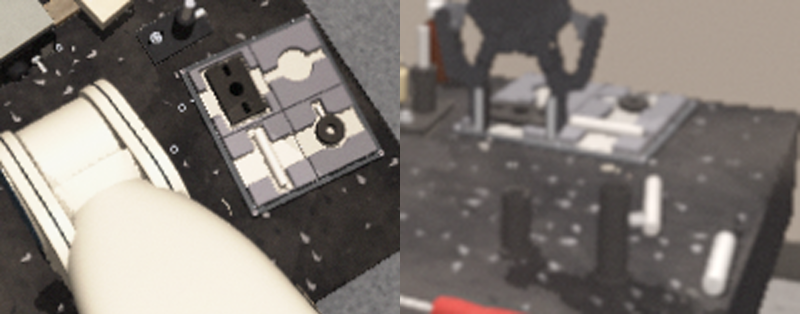

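Plate, post and iris sit in their pockets. In the scene view the fingers, at about (478,130) and (552,135), straddle the short holder at (515,190). Descending.

Call:
send_rows(rows="0 -0.001 0.03 0 0 0 0.2;0 -0.001 0.07 0 0 0 0.2;0 -0.001 0.11 0 0 0 0.2;0 -0.001 0.145 0 0 0 0.2;0 -0.001 0.164 0 0 0 0.2")

```text
t: 24.67
position: [0.4066, 0.3269, 0.0199]
eef_rot: [0.0, 0.96, 0.28, -0.001]
ft_force: [-0.4, 0.2, 0.0]
width: 0.0513
```

Call:
send_rows(rows="0 0 0 0 0 0 0.2;0 0 0 0 0 0 0;0 0 0 0 0 0 -0.2;0 0 0 0 0 0 -0.7;0 0 0 0 0 0 -0.7")

```text
t: 25.08
position: [0.4076, 0.3278, 0.0225]
eef_rot: [-0.0, 0.96, 0.28, 0.001]
ft_force: [-1.7, -1.5, 5.9]
width: 0.0238
```

Call:
send_rows(rows="0 0 0 0 0 0 -0.7;0 0 0 0 0 0 -0.7;0 0 0 0 0 0 -0.7;0 0 0 0 0 0 -0.7;0 0 0 0 0 0 -0.7")

```text
t: 25.5
position: [0.4076, 0.3278, 0.0225]
eef_rot: [-0.0, 0.96, 0.28, 0.001]
ft_force: [-0.8, -0.9, 6.5]
width: 0.024
```

Run:
```python
from h import *
plan([(.4072,.3269,.11,32.6),(.47,.26,.12,10),(.54,.18,.12,-15),(.61,.10,.12,-40),(.6564,.0475,.08,-50)])
```

```text
(0.4072, 0.3269, 0.11, 32.6) -> -0.0014 0.0012 -0.1751 0.0002 -0.0014 -0.0003 rows 2.1
(0.47, 0.26, 0.12, 10) -> 0.0337 0.1804 -0.0200 -0.0000 -0.0000 0.2511 rows 3.2
(0.54, 0.18, 0.12, -15) -> 0.1101 0.1819 0.0000 0.0000 -0.0000 0.2778 rows 3.5
(0.61, 0.1, 0.12, -40) -> 0.1766 0.1183 0.0000 0.0000 -0.0000 0.2778 rows 3.5
(0.6564, 0.0475, 0.08, -50) -> 0.1386 0.0208 0.0800 -0.0000 -0.0000 0.1111 rows 1.9
```

Call:
send_rows(rows="0 0 -0.02 0 0 0 -0.7;0 0 -0.06 0 0 0 -0.7;0 0 -0.11 0 0 0 -0.7;0 0 -0.15 0 0 0 -0.7;0 0 -0.175 0 0 0 -0.7")

```text
t: 25.92
position: [0.4075, 0.3279, 0.1117]
eef_rot: [-0.0, 0.96, 0.28, 0.001]
ft_force: [1.0, 0.2, -2.4]
width: 0.0239
```

Call:
send_rows(rows="0.005 0.04 0 0 0 0.06 -0.7;0.012 0.085 0 0 0 0.12 -0.7;0.02 0.13 0 0 0 0.18 -0.7;0.028 0.165 0 0 0 0.23 -0.7;0.034 0.18 0 0 0 0.251 -0.7")

```text
t: 26.33
position: [0.4711, 0.2594, 0.1096]
eef_rot: [0.0, 0.996, 0.084, 0.0]
ft_force: [0.9, 0.1, -2.7]
width: 0.0237
```

Call:
send_rows(rows="0.025 0.04 0 0 0 0.065 -0.7;0.05 0.085 0 0 0 0.13 -0.7;0.075 0.13 0 0 0 0.195 -0.7;0.1 0.165 0 0 0 0.25 -0.7;0.11 0.182 0 0 0 0.278 -0.7")

```text
t: 26.75
position: [0.5413, 0.1792, 0.1092]
eef_rot: [0.0, 0.991, -0.134, 0.0]
ft_force: [0.2, 0.6, -1.7]
width: 0.024
```

Call:
send_rows(rows="0.04 0.025 0 0 0 0.065 -0.7;0.085 0.055 0 0 0 0.13 -0.7;0.13 0.085 0 0 0 0.195 -0.7;0.16 0.11 0 0 0 0.25 -0.7;0.1765 0.118 0 0 0 0.278 -0.7")

```text
t: 27.17
position: [0.6108, 0.099, 0.1091]
eef_rot: [0.0, 0.939, -0.345, 0.0]
ft_force: [-0.1, 0.4, -2.2]
width: 0.0236
```

Call:
send_rows(rows="0.03 0.005 0 0 0 0.03 -0.7;0.07 0.01 0.01 0 0 0.06 -0.7;0.11 0.015 0.03 0 0 0.09 -0.7;0.135 0.02 0.05 0 0 0.111 -0.7;0.1385 0.021 0.06 0 0 0.111 -0.7")

```text
t: 27.58
position: [0.6568, 0.0463, 0.0768]
eef_rot: [0.0, 0.905, -0.425, -0.001]
ft_force: [-0.9, 0.6, -2.4]
width: 0.0238
```

Call:
send_rows(rows="0 0 0 0 0 0 -0.7;0 0 0 0 0 0 -0.7;0 0 0 0 0 0 -0.7;0 0 0 0 0 0 -0.7;0 0 0 0 0 0 -0.7")

```text
t: 28.0
position: [0.6558, 0.0489, 0.0795]
eef_rot: [-0.0, 0.906, -0.423, 0.0]
ft_force: [0.1, 1.2, -2.1]
width: 0.024
```

Run:
```python
from h import *
plan([(.6564,.0475,.0295,-50)])
```

```text
(0.6564, 0.0475, 0.0295, -50) -> 0.0028 0.0009 0.1000 -0.0004 -0.0003 0.0001 rows 1.2
```

Call:
send_rows(rows="0.003 0.001 0.015 0 0 0 -0.7;0.003 0.001 0.035 0 0 0 -0.7;0.003 0.001 0.06 0 0 0 -0.7;0.003 0.001 0.08 0 0 0 -0.7;0.003 0.001 0.088 0 0 0 -0.7")

```text
t: 28.42
position: [0.6553, 0.0468, 0.0323]
eef_rot: [0.001, 0.906, -0.423, -0.001]
ft_force: [0.0, -0.2, -2.3]
width: 0.0239
```

Call:
send_rows(rows="0 0 0 0 0 0 -0.7;0 0 0.003 0 0 0 -0.7;0 0 0.006 0 0 0 -0.7;0 0 0.009 0 0 0 -0.7;0 0 0.012 0 0 0 -0.7")

```text
t: 28.83
position: [0.6569, 0.0468, 0.0294]
eef_rot: [-0.0, 0.906, -0.423, 0.001]
ft_force: [-5.1, 1.3, 19.6]
width: 0.0238
```

Call:
send_rows(rows="0 0 0 0 0 0 -0.7;0 0 0 0 0 0 -0.7;0 0 0 0 0 0 -0.7;0 0 0 0 0 0 -0.7;0 0 0 0 0 0 -0.7")

```text
t: 29.25
position: [0.6568, 0.0468, 0.0295]
eef_rot: [-0.0, 0.906, -0.423, 0.001]
ft_force: [-1.0, 0.3, 6.3]
width: 0.0242
```

In contact with the floor. Releasing, going straight up, then swinging away to look.

Call:
send_rows(rows="0 0 0 0 0 0 -0.3;0 0 0 0 0 0 0;0 0 0 0 0 0 0.2;0 0 0 0 0 0 0.2;0 0 0 0 0 0 0.2")

```text
t: 29.67
position: [0.6564, 0.0467, 0.0286]
eef_rot: [0.0, 0.906, -0.423, -0.0]
ft_force: [1.3, 0.1, 0.2]
width: 0.0515
```

Call:
send_rows(rows="0 0 -0.02 0 0 0 0.2;0 0 -0.07 0 0 0 0.2;0 0 -0.13 0 0 0 0.2;0 0 -0.2 0 0 0 0.2;0 0 -0.26 0 0 0 0.2")

```text
t: 30.08
position: [0.6564, 0.0468, 0.1616]
eef_rot: [-0.0, 0.906, -0.423, 0.0]
ft_force: [0.2, -0.3, 1.5]
width: 0.0513
```

Run:
```python
from h import *
plan([(.56,-.10,.22,-55),(.45,-.26,.24,-60),(.34,-.4,.24,-65)])
```

```text
(0.56, -0.1, 0.22, -55) -> 0.1013 0.3362 -0.1170 -0.0005 -0.0004 0.0550 rows 4.4
(0.45, -0.26, 0.24, -60) -> 0.1359 0.3638 -0.0400 0.0000 -0.0000 0.0556 rows 4.7
(0.34, -0.4, 0.24, -65) -> 0.1325 0.3305 0.0000 0.0000 -0.0000 0.0556 rows 4.3
```

Call:
send_rows(rows="0.1 0.336 -0.117 0 0 0.055 0.2;0.1 0.336 -0.117 0 0 0.055 0.2;0.1 0.336 -0.117 0 0 0.055 0.2;0.1 0.336 -0.117 0 0 0.055 0.2;0.1 0.336 -0.117 0 0 0.055 0.2")

```text
t: 30.5
position: [0.5579, -0.1023, 0.2202]
eef_rot: [0.0, 0.887, -0.463, 0.001]
ft_force: [0.2, -0.3, 1.4]
width: 0.0511
```

Call:
send_rows(rows="0.136 0.364 -0.04 0 0 0.055 0.2;0.136 0.364 -0.04 0 0 0.055 0.2;0.136 0.364 -0.04 0 0 0.055 0.2;0.136 0.364 -0.04 0 0 0.055 0.2;0.136 0.364 -0.04 0 0 0.055 0.2")

```text
t: 30.92
position: [0.4477, -0.2617, 0.2387]
eef_rot: [0.0, 0.866, -0.5, 0.001]
ft_force: [1.5, -0.4, -0.0]
width: 0.0511
```

Call:
send_rows(rows="0.132 0.33 0 0 0 0.055 0.2;0.132 0.33 0 0 0 0.055 0.2;0.132 0.33 0 0 0 0.055 0.2;0.132 0.33 0 0 0 0.055 0.2;0.132 0.33 0 0 0 0.055 0.2")

```text
t: 31.33
position: [0.3367, -0.4029, 0.2379]
eef_rot: [0.001, 0.843, -0.538, 0.0]
ft_force: [-0.0, -0.3, 0.3]
width: 0.0513
```

Run:
```python
from h import *
a=get_image("top");b=get_image("scene");np.save("top1.npy",a,allow_pickle=True)
A=cv2.resize(a["img"][105:215,330:450],None,fx=5,fy=5,interpolation=cv2.INTER_CUBIC)
cv2.imwrite("pics/j.png",A)
o=np.load("top0.npy",allow_pickle=True).item()["img"]
for n,(u,v,w,h) in dict(long=(325,225,45,38),tall=(285,255,30,40)).items():
    print(n,"mean change",np.abs(a["img"][v:v+h,u:u+w].astype(int)-o[v:v+h,u:u+w]).mean())
```

```text
long mean change 11.996491228070175
tall mean change 11.860555555555555
```

View pics/j.png

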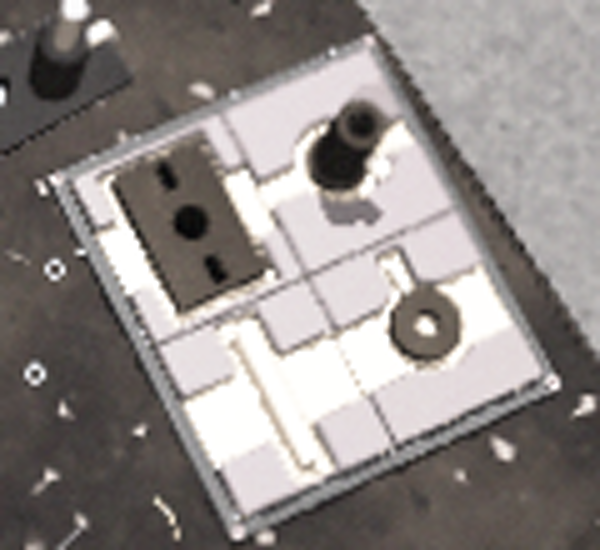

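All four parts appear seated, with the lever in its slot at (395,270). I'll compute offsets in the insert frames and check the two look-alikes for any shift.

Run:
```python
from h import *
a=np.load("top1.npy",allow_pickle=True).item();o=np.load("top0.npy",allow_pickle=True).item()
th=np.radians(114.22);R=np.array([[np.cos(th),np.sin(th)],[-np.sin(th),np.cos(th)]])
g=lambda x,y,z:world(a,330+x/5,105+y/5,z)[:2]
for n,p,z,c in(("plate",(191,222),.017,(.622,.1239)),("iris ring",(426,324),.015,(.571,.0091)),("post",(279,398),.016,(.5366,.0855)),("holder axis",(362,122),.063,(.6564,.0475))):
    print(n,"insert-frame mm",(R@(g(*p,z)-c)*1e3).round(1))
v=R@(g(191,222,.017)-g(167,178,.017));print("plate yaw",np.degrees(np.arctan2(v[0],v[1])).round(1))
G=[cv2.cvtColor(i["img"],cv2.COLOR_BGR2GRAY) for i in(o,a)]
for n,(u,w0,w,h) in dict(long=(325,222,48,44),tall=(283,255,30,40)).items():
    T=G[0][w0:w0+h,u:u+w];S=G[1][w0-15:w0+h+15,u-15:u+w+15]
    _,m,_,l=cv2.minMaxLoc(cv2.matchTemplate(S,T,cv2.TM_CCOEFF_NORMED));print(n,round(m,3),"shift px",l[0]-15,l[1]-15)
i=cv2.resize(get_image("scene")["img"][140:250,260:400],(700,550),interpolation=cv2.INTER_CUBIC);cv2.imwrite("pics/k.png",i)
s=status.read_state();print(s["t"],s["width"])
```

```text
plate insert-frame mm [-2.6 -0.9]
iris ring insert-frame mm [-1.1 -0.3]
post insert-frame mm [-1.5  2.5]
holder axis insert-frame mm [-2.5 -1.2]
plate yaw -1.1
long 0.996 shift px 0 0
tall 0.993 shift px 0 0
31.4833 0.051377335911724435
```

View pics/k.png

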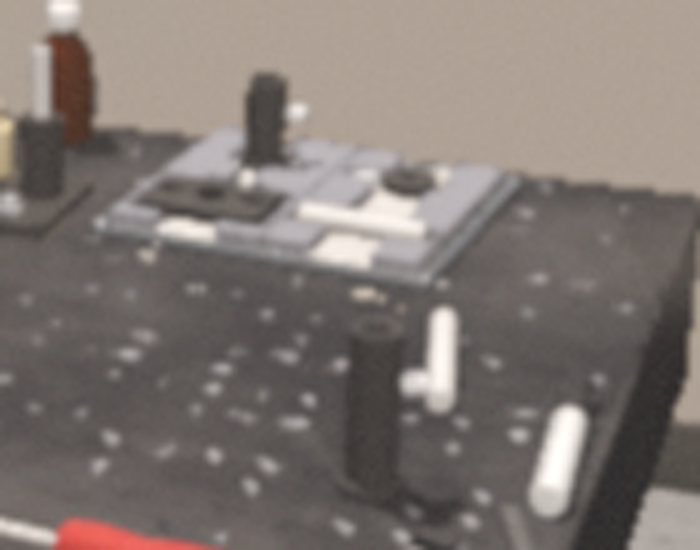

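Everything is flat, the holder stands upright at (267,120), and the look-alikes haven't moved. Handing in.

```bash
python3 -c "
from bench import workorder
print(workorder.sign_off())"
```

```text
the job is handed in; nothing more can be done
None
```

All four kit parts are in their tray inserts, released, and the job is handed in at about 31.5 s of the 96 s; no verdict is reported.

| Part | Offset from seat, x, y in the insert's frame (mm) | Allowed (mm) |
|---|---|---|
| Base plate | -2.6, -0.9 (yaw about 1°) | 9 |
| Iris (ring centre) | -1.1, -0.3 | 9 in x, 10 in y |
| Medium post | -1.5, 2.5 | 9 in x, 10 in y |
| Short holder (axis) | -2.5, -1.2 | 12 |

- **Seating:** tilt and height were judged only by eye in the last two pictures. There the parts lie flat, the holder stands upright and the iris lever is in its slot.
- **Look-alikes:** the long post and tall holder show no shift between the first and last top views.

**Readings that disagreed:**
- The gripper read about 32 mm on the iris ring instead of 36. The iris lifted and seated well all the same.
- The plate touched down with a brief force of about 38 N at the wrist, so I lowered the other parts more slowly.
- The post's offset is the least certain, because its ends are hard to make out against the pale floor.
- A plain pixel comparison round the two look-alikes showed a change of about 12 grey levels, probably a lighting difference; the zero shift comes from template matching.

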